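Clamp a coated coupon on the crystal of a bench infrared unit

TASK

Lay the round coupon from the wire tray flat on the crystal seat of the infrared unit and let go of it; swing the unit's press arm in over the coupon until it meets its stop; then turn the knob on the arm clockwise, seen from above, until its slip clutch clicks, and take your hand away. One click is enough, more than three wear the clutch; the crystal is brittle, so set the coupon down gently, and leave the other coupons, the vial and the cup where they are.

Things in the scene. Friction and masses are not known exactly. Their poses are not given: they have to be found in the camera images.
- ir_unit: Light grey infrared bench unit, 170 x 150 mm, its stainless top plate 49 mm above the desk; it does not move. Origin: centre of its underside, z up; -x is its front, +x the side of the column.
- crystal_seat: Small round steel seat, 26 mm across on top, with a dark crystal in its middle, on the top plate, in front of the column. Origin on the plate, its flat top 6 mm higher.
- crystal (a point): Middle of the seat's flat top, 55 mm above the desk: the middle of the coupon's underside belongs here, within 6 mm.
- column_axis (a point): Point on the upright axis of the column, about which the press arm swings, 100 mm above the desk and 88 mm from the crystal's axis.
- swing_arm (a joint): Angle of the press arm, rad: 0 at its stop, with the pressing pin straight over the crystal; it grows anticlockwise seen from above to 1.5 and starts at 1.1 to 1.35, aside. The grey arm is 30 mm wide, 89 to 114 mm above the desk; it swings stiffly (about 0.3 Nm, 3.5 N at the knob) and stays where it is left.
- knob_center (a point): Centre of the black ribbed round knob on the end of the arm, on the knob's upright axis, 88 mm from the column axis. Knob 41 mm across, 30 mm tall, 121.5 to 151.5 mm above the desk; it turns but stays at that height. A 25 mm collar is below it, over the arm's rounded end (34 mm across).
- press_knob (a joint): Slip of the knob's clutch, rad, growing clockwise seen from above; 0 at the start. Turning the knob clockwise first lowers the pin (drag 0.32 Nm), then presses, up to 0.42 Nm, for 1.2 to 2.4 rad altogether; then the clutch slips: a click every 0.52 rad, the torque swinging between 0.42 and 0.03 Nm. It winds up to 0.2 first; the first click is over at 0.3, the fourth at 1.83. The pin stays down.
- disc_coupon: The round coupon: painted metal disc, ivory, 28 mm across, 10 mm thick, about 45 g. It lies flat in the black wire tray (rim 40 mm above the desk, floor 7 mm above it; 160 mm wide in y, 260 mm in x). Origin: centre of its underside, z up.
- square_coupon: Square ivory coupon, 30 x 30 x 8 mm, in the same tray; leave it. Origin: centre of its underside.
- bar_coupon: Bar-shaped ivory coupon, 44 x 14 x 8 mm, in the same tray; leave it. Origin: centre of its underside.
- capped_vial: Small capped glass vial standing beside the unit, 17 mm across, 51 mm tall; leave it. Origin: centre of its underside.
- lidded_cup: Lidded plastic cup, 69 mm across, 45 mm tall, to the right of the unit; leave it. Origin: centre of its underside.

How it is judged:
By the outcome, as a careful person would: the job done as asked, in the order asked, and still so for the second after the job is handed in, with the robot touching nothing.
It also fails if it takes over 72 s, if anything falls off the work surface, if the arm or the gripper's body presses on something with over 40 N, if the wrist force passes 120 N, or if a joint passes its speed limit or range.

ROBOT

A 7-joint arm with a two-finger parallel gripper is mounted at the origin on a cart in front of the work surface, level with it; the furniture and walls round the work are solid. World frame = base frame: x ahead of the robot, y to its left, z up, the work surface at z = 0. Lengths are in m, angles in rad, forces in N, time in s.
With the tool pointing down it reaches from about 0.425 to 1.025 m from the base axis. Payload 3.6 kg.
Tool frame: the origin (TCP) lies on the mounting face of the last link; the fingertips stand 173 mm ahead of it and the grasp point (between the pads) lies ahead of it (arm.grip_point_offset is the z of the grasp point in the tool frame, in m); z points along the fingers, y is the line along which they close (so a half turn about z gives the same grasp; the last joint's range is limited). The gripper opens to 85 mm and grips with 20 to 120 N. Pads are 22 mm wide; open, the fingers measure 114 mm over their backs; the gripper's body (76 mm by 85 mm) begins 54 mm behind the grasp point. The pads swing forward as they close: fully open they stand 13 mm farther back than shut.
Start: joints at [-1.403, 0.591, 0.048, 1.609, -0.033, 0.943, -0.034], TCP at [0.188, 0.7, 0.405] pointing down, gripper open.
Joint ranges: [-2.69, 2.69], [-0.47, 2.24], [-1.27, 1.36], [0.19, 2.51], [-1.53, 4.68], [0.08, 2.07], [-3.09, 3.09]. Speed limits (rad/s): [2.57, 2.57, 3.14, 3.14, 3.14, 3.14, 3.14].

INTERFACE

Orientations are given as a unit quaternion [x, y, z, w].
In Python, from cell import arm gives the robot as it stands.
- The arm moves only by the shell command python3 -m jog 'ROWS' [FORCE]. ROWS is JSON, a list of rows, each an object with "delta_pos": the shift along the tool's x, y, z in m, a list of three; "turn": the turn, a rotation vector about the tool's x, y, z in degrees, a list of three; "claw": the finger opening in m, from 0 to 0.0854. In form: [{"delta_pos": [x, y, z], "turn": [wx, wy, wz], "claw": claw}, ...]. A call has 1 to 8 rows; each row is the pose to reach, as a shift and turn from the pose commanded when the call began, along the tool's axes at that moment; what a row does not reach only later rows make up. A row lasts 1/12 s, in which the tool goes at most 41.7 mm and 7.16 degrees, less where a joint would pass 70% of its speed; a pose out of reach is approached as far as the arm can. A call with a gripper value outside its range is refused whole. The fingers move at their own pace and stop on an object; FORCE is the grip in N (left out, the last holds). Time passes only in rows, so rows that repeat a pose let the fingers close. It gives the time, the measured TCP pose, the force, the opening and the grip force at its end, in the units of the state.
- arm.get_obs(): the state, without advancing time (a new reading comes with each control period).
- arm.get_image(name): name is "side" or "top" or "wrist"; returns a dict with "frame" (420x560x3 uint8, red, green, blue), "depth" (420x560 float32, m along the optical axis (not along the pixel's ray), 0 where there is no reading), "camera_matrix" (3x3 intrinsics, pixels), "dist_coeffs" ([k1, k2, p1, p2, k3] as OpenCV has them; the pictures are not rectified), "rvec" (rotation vector, rad) and "tvec" (3), from world to camera coordinates, as OpenCV has them. Camera axes: x right, y down, z forward; pixel columns grow to the right and rows downward; lengths in m; the calibration is good to about 2 mm. A picture is of the moment at which its call begins.
- arm.close_job(): hands the job in; it is judged then, once.
The state is a dict: "time": time; "joint_pos": joint angles; "joint_velocities": joint speeds; "tau": joint torques, N m; "position": TCP position; "tool_rot": TCP orientation; "force": force on the tool from outside, world axes, zero at the start; "ft_torque": the same for the moment, N m; "opening": finger opening in m; "gripper_force": force on a finger pad.
Only numpy, scipy, OpenCV 4.12 (cv2) and the standard library are available. Lean on these libraries where they do the work, as an engineer would, in place of code of your own. Each camera call takes 0.05 s, during which the arm holds its last target. There are 200 camera calls.

## Working session

There is one attempt and no reset: what is moved stays moved. The work goes in short steps, Python scripts to look and compute and a shell command to move; the robot and the scene stay as the last step left them, time stands still between calls to the robot, and variables do not carry over. Pictures are saved under pics/ and viewed, at most 10 in all, crops included, and the job is handed in when it is done.

```bash
mkdir -p pics
cat > h.py <<'E'
import numpy as np, cv2
from cell import arm
from scipy.spatial.transform import Rotation as R
def ray(im,px,z):
    K=im['camera_matrix'];d=np.array(im['dist_coeffs'])
    u=cv2.undistortPoints(np.array(px,float).reshape(-1,1,2),np.array(K),d).reshape(-1,2)
    Rm=cv2.Rodrigues(np.array(im['rvec'],float))[0];t=np.array(im['tvec'],float).ravel()
    C=-Rm.T@t; D=np.c_[u,np.ones(len(u))]@Rm
    return C+D*((z-C[2])/D[:,2])[:,None]
def cloud(im):
    h,w=im['depth'].shape;v,u=np.mgrid[:h,:w]
    K=im['camera_matrix'];p=cv2.undistortPoints(np.c_[u.ravel(),v.ravel()].astype(float).reshape(-1,1,2),np.array(K),np.array(im['dist_coeffs'])).reshape(-1,2)
    Z=im['depth'].ravel()[:,None];P=np.c_[p,np.ones(len(p))]*Z
    Rm=cv2.Rodrigues(np.array(im['rvec'],float))[0]
    return ((P-np.array(im['tvec'],float).ravel())@Rm).reshape(h,w,3)
def grab(n,f):
    im=arm.get_image(n);cv2.imwrite('pics/'+f,im['frame'][...,::-1]);return im
E
python3 - <<'E'
from h import *
import pickle
for n in('top','side'):
    pickle.dump(grab(n,n+'0.png'),open(n+'.pkl','wb'))
o=arm.get_obs();print(o['position'],o['tool_rot'],arm.grip_point_offset,o['time'],o['opening'],R.from_quat(o['tool_rot']).as_matrix().round(3))
E
```

```text
[0.18752893 0.69991656 0.40361354] [ 1.30483153e-01  9.91449976e-01 -1.04200207e-03 -7.24298365e-05] 0.1547 0.1 0.08536013753946023 [[-0.966  0.259 -0.   ]
 [ 0.259  0.966 -0.002]
 [-0.    -0.002 -1.   ]]
```

View pics/top0.png

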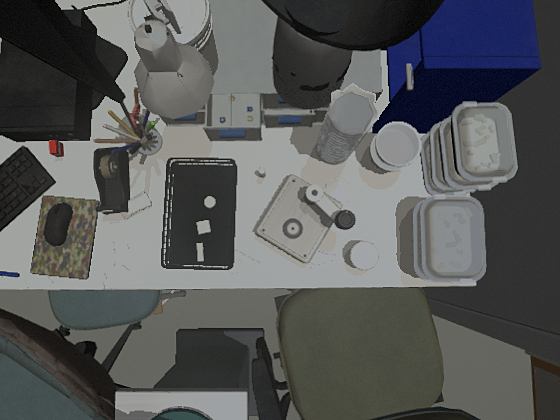

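View pics/side0.png

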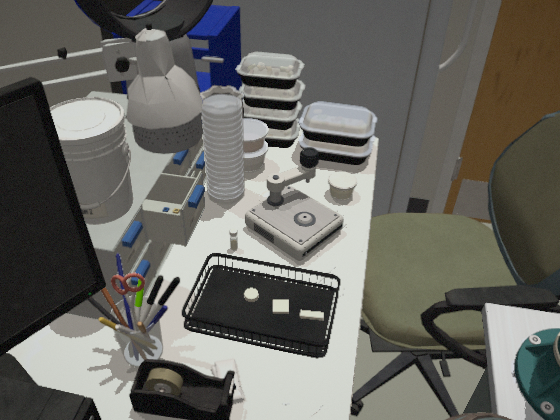

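The top view shows the disc at (209,202), the square at (205,227), the bar at (200,252), the seat at (292,227), the column at (314,192), the knob at (343,218), the vial at (260,172) and the cup at (361,255). The side view agrees.

Run:
```python
from h import *
import pickle
im=pickle.load(open('top.pkl','rb'));c=cloud(im);f=im['frame']
for n,p,z in[('disc',(209,202),.017),('sq',(205,227),.015),('bar',(200,252),.015),('seat',(292,227),.055),('col',(314,192),.114),('knob',(343,218),.1515),('vial',(260,172),.051),('cup',(361,255),.045),('trayTL',(168,158),.04),('trayBR',(233,268),.04),('jar',(345,120),.15),('edge',(300,288),0),('binR',(412,200),.1)]:
    print(n,ray(im,[p],z)[0].round(3),c[p[1],p[0]].round(3))
# disc refine
g=f.min(2);m=(g>150).astype(np.uint8);roi=np.zeros_like(m);roi[165:262,172:228]=1
n,l,s,ce=cv2.connectedComponentsWithStats(m*roi)
for i in range(1,n):
    if s[i,4]>20: print(s[i],ce[i],ray(im,[ce[i]],.017))
K=(c[...,2]>.14)&(c[...,2]<.165);roi=np.zeros_like(K);roi[200:235,325:362]=1;q=c[K&roi];print('knob',len(q),q.min(0),q.max(0),q.mean(0))
s2=pickle.load(open('side.pkl','rb'));print('cams',[(-cv2.Rodrigues(np.array(i['rvec']))[0].T@np.array(i['tvec']).ravel()).round(2) for i in(im,s2)])
cv2.imwrite('pics/crop.png',cv2.resize(f[150:290,150:400,::-1],None,fx=3.2,fy=3.2,interpolation=cv2.INTER_CUBIC))
```

```text
disc [ 0.603 -0.07   0.017] [ 0.603 -0.07   0.017]
sq [ 0.542 -0.06   0.015] [ 0.542 -0.06   0.017]
bar [ 0.481 -0.048  0.015] [ 0.481 -0.049  0.017]
seat [ 0.537 -0.272  0.055] [ 0.537 -0.272  0.056]
col [ 0.61  -0.319  0.114] [ 0.609 -0.319  0.117]
knob [ 0.548 -0.375  0.151] [ 0.548 -0.375  0.147]
vial [ 0.67  -0.197  0.051] [ 0.67  -0.197  0.052]
cup [ 0.47  -0.433  0.045] [ 0.47  -0.433  0.046]
trayTL [0.71  0.028 0.04 ] [0.709 0.027 0.043]
trayBR [ 0.443 -0.132  0.04 ] [ 0.441 -0.127  0.001]
jar [ 0.761 -0.386  0.15 ] [ 0.728 -0.368  0.243]
edge [ 0.391 -0.291  0.   ] [ 0.391 -0.291 -0.002]
binR [ 0.592 -0.541  0.1  ] [ 0.605 -0.576  0.001]
[205 196  10  11  85] [209.34117647 201.30588235] [[ 0.60513949 -0.07043628  0.017     ]]
[197 220  13  14 128] [203.03125   226.2109375] [[ 0.54375811 -0.0554712   0.017     ]]
[197 243   6  18  86] [199.73255814 251.62790698] [[ 0.48191745 -0.04802751  0.017     ]]
knob 294 [ 0.52711249 -0.39911567  0.14008079] [ 0.56571993 -0.35912461  0.15515726] [ 0.5462656  -0.37861895  0.15041146]
cams [array([ 0.48, -0.23,  0.95]), array([0.44, 0.58, 0.79])]
```

View pics/crop.png

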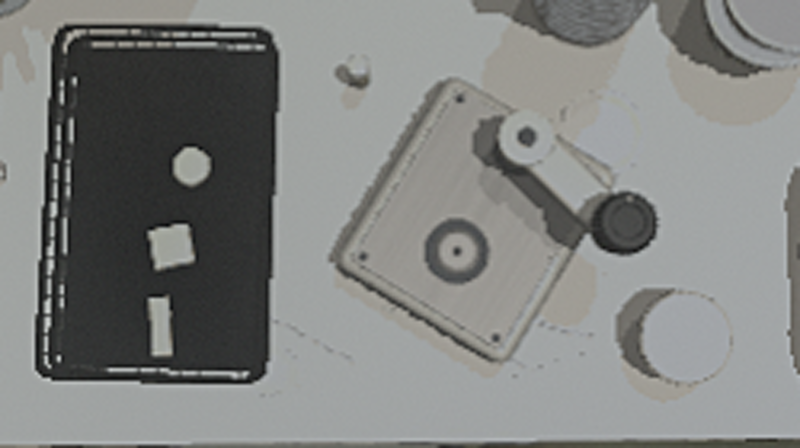

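Geometry is consistent: seat to column is 87 mm and knob to column is 87 mm, so the arm sits at about 1.32 rad. Next I check the corridor height along the transfer path and refine the seat and column.

Run:
```python
from h import *
import pickle
A=np.array([.188,.7]);B=np.array([.604,-.07]);L=np.linalg.norm(B-A);d=(B-A)/L
for n in('top','side'):
    c=cloud(pickle.load(open(n+'.pkl','rb'))).reshape(-1,3);im=pickle.load(open(n+'.pkl','rb'));c=c[im['depth'].ravel()>0]
    r=c[:,:2]-A;s=r@d;t=r@np.array([-d[1],d[0]])
    for a in np.arange(-.05,.95,.1):
        k=(s>a)&(s<a+.1)&(abs(t)<.12)
        print(n,round(a,2),k.sum(),np.percentile(c[k,2],99.5).round(3) if k.any() else '')
im=pickle.load(open('top.pkl','rb'))
for p,z in[((457,251),.055),((526,136),.117),((626,222),.1515),((191,166),.017)]:
    print(ray(im,[(p[0]/3.2+149.66,p[1]/3.2+149.66)],z))
q=arm.get_obs();o=q['position'];M=R.from_quat(q['tool_rot']).as_matrix()
for t in((.52,.2,.404),(.604,-.07,.3)): print('delta',t,(M.T@(np.array(t)-o)).round(4))
```

```text
top -0.05 544 -0.23
top 0.05 446 -0.228
top 0.15 81 -0.146
top 0.25 1635 0.013
top 0.35 4141 0.206
top 0.45 3392 0.194
top 0.55 3482 0.063
top 0.65 3879 0.066
top 0.75 3827 0.047
top 0.85 6296 0.518
side -0.05 0 
side 0.05 0 
side 0.15 0 
side 0.25 0 
side 0.35 0 
side 0.45 0 
side 0.55 3006 0.065
side 0.65 7081 0.065
side 0.75 5717 0.046
side 0.85 7430 0.516
[[ 0.53434652 -0.27261424  0.055     ]]
[[ 0.60905695 -0.31861468  0.117     ]]
[[ 0.54584728 -0.37925693  0.1515    ]]
[[ 0.6045689 -0.0704571  0.017    ]]
delta (0.52, 0.2, 0.404) [-0.4505 -0.3969  0.0005]
delta (0.604, -0.07, 0.3) [-0.6015 -0.6357  0.105 ]
```

Run:
```python
from h import *
import pickle
for n in('top','side'):
    im=pickle.load(open(n+'.pkl','rb'));c=cloud(im)[im['depth']>0]
    k=(c[:,2]>.12)&(c[:,0]<.8)&(c[:,0]>.2)&(abs(c[:,1]+.05)<.6);c=c[k]
    H={}
    for p in c:
        key=(round(np.floor(p[0]/.1)*.1,1),round(np.floor(p[1]/.1)*.1,1));H.setdefault(key,[]).append(p)
    for key in sorted(H):
        if len(H[key])>8:a=np.array(H[key]);print(n,key,len(a),a.min(0).round(2),a.max(0).round(2))
```

```text
top (np.float64(0.2), np.float64(0.1)) 622 [0.2  0.17 0.12] [0.26 0.2  0.18]
top (np.float64(0.2), np.float64(0.2)) 1622 [0.2  0.2  0.12] [0.3  0.3  0.21]
top (np.float64(0.2), np.float64(0.3)) 89 [0.24 0.3  0.13] [0.3  0.35 0.2 ]
top (np.float64(0.3), np.float64(0.2)) 913 [0.3  0.23 0.12] [0.35 0.3  0.21]
top (np.float64(0.3), np.float64(0.3)) 288 [0.3  0.3  0.12] [0.36 0.36 0.21]
top (np.float64(0.4), np.float64(-0.7)) 50 [ 0.43 -0.65  0.12] [ 0.5  -0.6   0.12]
top (np.float64(0.4), np.float64(-0.6)) 33 [ 0.44 -0.6   0.12] [ 0.5  -0.58  0.12]
top (np.float64(0.5), np.float64(-0.7)) 50 [ 0.5  -0.65  0.12] [ 0.58 -0.6   0.12]
top (np.float64(0.5), np.float64(-0.6)) 51 [ 0.5  -0.6   0.12] [ 0.57 -0.58  0.12]
top (np.float64(0.5), np.float64(-0.4)) 322 [ 0.53 -0.4   0.12] [ 0.57 -0.36  0.16]
top (np.float64(0.6), np.float64(-0.7)) 1836 [ 0.61 -0.65  0.12] [ 0.7  -0.6   0.24]
top (np.float64(0.6), np.float64(-0.6)) 506 [ 0.62 -0.6   0.12] [ 0.7  -0.59  0.22]
top (np.float64(0.6), np.float64(-0.4)) 262 [ 0.61 -0.4   0.12] [ 0.7  -0.31  0.27]
top (np.float64(0.6), np.float64(-0.2)) 302 [ 
[... 2230 characters left out ...]
5  0.12] [ 0.8  -0.6   0.36]
side (np.float64(0.7), np.float64(-0.6)) 1430 [ 0.7  -0.6   0.12] [ 0.8  -0.5   0.36]
side (np.float64(0.7), np.float64(-0.5)) 1015 [ 0.7  -0.5   0.23] [ 0.8  -0.4   0.36]
side (np.float64(0.7), np.float64(-0.4)) 3334 [ 0.7  -0.4   0.12] [ 0.8  -0.3   0.47]
side (np.float64(0.7), np.float64(-0.3)) 1630 [ 0.73 -0.3   0.12] [ 0.8  -0.2   0.44]
side (np.float64(0.7), np.float64(-0.2)) 1103 [ 0.7  -0.2   0.12] [ 0.8  -0.1   0.49]
side (np.float64(0.7), np.float64(-0.1)) 6318 [ 0.7  -0.1   0.12] [ 0.8  -0.    0.53]
side (np.float64(0.7), np.float64(0.0)) 947 [0.7  0.   0.12] [0.8  0.1  0.25]
side (np.float64(0.7), np.float64(0.1)) 312 [0.7  0.1  0.12] [0.8  0.16 0.21]
```

```bash
P='{"delta_pos":[-0.45,-0.397,0],"turn":[0,0,0],"claw":0.05}'
python3 -m jog '[{"delta_pos":[-0.225,-0.198,0],"turn":[0,0,0],"claw":0.05},{"delta_pos":[-0.225,-0.198,0],"turn":[0,0,0],"claw":0.05},{"delta_pos":[-0.225,-0.198,0],"turn":[0,0,0],"claw":0.05},{"delta_pos":[-0.225,-0.198,0],"turn":[0,0,0],"claw":0.05},{"delta_pos":[-0.225,-0.198,0],"turn":[0,0,0],"claw":0.05},{"delta_pos":[-0.225,-0.198,0],"turn":[0,0,0],"claw":0.05},{"delta_pos":[-0.225,-0.198,0],"turn":[0,0,0],"claw":0.05},{"delta_pos":[-0.225,-0.198,0],"turn":[0,0,0],"claw":0.05}]' 40
python3 -c "
from h import *
q=arm.get_obs();print(np.round(q['joint_pos'],2),q['force'].round(1) if hasattr(q['force'],'round') else q['force'])"
```

```text
time: 0.77
position: [0.3586, 0.4431, 0.4043]
tool_rot: [0.136, 0.991, -0.003, 0.001]
force: [-0.3, -0.6, -0.4]
opening: 0.0505
gripper_force: 0.0
[-1.03  0.4   0.07  1.96 -0.03  0.78  0.36] [-0.3 -0.6 -0.4]
```

```bash
python3 -m jog '[{"delta_pos":[-0.22,-0.19,0],"turn":[0,0,0],"claw":0.05},{"delta_pos":[-0.22,-0.19,0],"turn":[0,0,0],"claw":0.05},{"delta_pos":[-0.22,-0.19,0],"turn":[0,0,0],"claw":0.05},{"delta_pos":[-0.22,-0.19,0],"turn":[0,0,0],"claw":0.05},{"delta_pos":[-0.22,-0.19,0],"turn":[0,0,0],"claw":0.05},{"delta_pos":[-0.22,-0.19,0],"turn":[0,0,0],"claw":0.05},{"delta_pos":[-0.22,-0.19,0],"turn":[0,0,0],"claw":0.05},{"delta_pos":[-0.22,-0.19,0],"turn":[0,0,0],"claw":0.05}]'
cat >> h.py <<'E'
def to(*ts):
    q=arm.get_obs();M=R.from_quat(q['tool_rot']).as_matrix();print('t',round(q['time'],2),'j',np.round(q['joint_pos'],2),'ylaw',np.degrees(np.arctan2(M[1,1],M[0,1])).round(1),'tilt',np.round(M[:2,2],3),'F',np.round(q['force'],1),'T',np.round(q['ft_torque'],2))
    for t in ts: print(t,(M.T@(np.array(t)-q['position'])).round(4))
E
python3 -c "
from h import *
to((.58,-.03,.25),(.604,-.07,.2))"
```

```text
time: 1.43
position: [0.5217, 0.2012, 0.4049]
tool_rot: [0.138, 0.99, -0.002, 0.002]
force: [-0.2, -0.1, 0.9]
opening: 0.0501
gripper_force: 0.0
t 1.43 j [-0.55  0.38  0.12  1.99 -0.06  0.77  0.91] ylaw 74.2 tilt [ 0.004 -0.005] F [-0.2 -0.1  0.9] T [-0.06 -0.03 -0.02]
(0.58, -0.03, 0.25) [-0.1184 -0.2059  0.1563]
(0.604, -0.07, 0.2) [-0.1521 -0.2376  0.2066]
```

```bash
python3 -m jog '[{"delta_pos":[-0.118,-0.206,0.1],"turn":[0,0,0],"claw":0.05},{"delta_pos":[-0.118,-0.206,0.13],"turn":[0,0,0],"claw":0.05},{"delta_pos":[-0.118,-0.206,0.13],"turn":[0,0,0],"claw":0.05},{"delta_pos":[-0.118,-0.206,0.13],"turn":[0,0,0],"claw":0.05},{"delta_pos":[-0.118,-0.206,0.13],"turn":[0,0,0],"claw":0.05},{"delta_pos":[-0.118,-0.206,0.13],"turn":[0,0,0],"claw":0.05},{"delta_pos":[-0.152,-0.237,0.13],"turn":[0,0,0],"claw":0.05},{"delta_pos":[-0.152,-0.237,0.13],"turn":[0,0,0],"claw":0.05}]'
python3 -c "
from h import *
im=grab('wrist','w1.png');to((.604,-.07,.185))
c=cloud(im);f=im['frame'];m=(abs(c[...,2]-.017)<.006)&(f.min(2)>110)
n,l,s,ce=cv2.connectedComponentsWithStats(m.astype(np.uint8))
for i in range(1,n):
    if s[i,4]>150: print(s[i],ce[i],ray(im,[ce[i]],.017),c[l==i].mean(0))
"
```

```text
time: 2.1
position: [0.6029, -0.0629, 0.2728]
tool_rot: [0.133, 0.991, -0.001, -0.001]
force: [1.4, -0.3, 0.7]
opening: 0.0498
gripper_force: 0.0
t 2.15 j [-0.03  0.62  0.09  1.97 -0.08  0.55  1.41] ylaw 74.4 tilt [ 0.002 -0.006] F [ 1.5 -2.6  1. ] T [-0.25 -0.15 -0.05]
(0.604, -0.07, 0.185) [ 0.0001 -0.003   0.0882]
[ 236    0   43   56 1376] [258.04723837  25.64607558] [[ 0.49138915 -0.04648978  0.017     ]] [ 0.49120688 -0.04653325  0.0150599 ]
[ 239   90   64   66 2467] [270.47061208 122.74341305] [[ 0.54433987 -0.05436145  0.017     ]] [ 0.54462452 -0.05450656  0.01506361]
[ 495  107   65   88 3255] [532.35637481 154.02119816] [[0.60509185 0.09762323 0.017     ]] [0.60584038 0.09851367 0.01543729]
[ 254  201   42   40 1266] [273.80015798 221.06477093] [[ 0.60566391 -0.06954975  0.017     ]] [ 0.60570923 -0.06956226  0.01704176]
[484 313  76  44 831] [515.99759326 328.12755716] [[0.73464179 0.07994401 0.017     ]] [0.73504787 0.08000622 0.0166229 ]
```

View pics/w1.png

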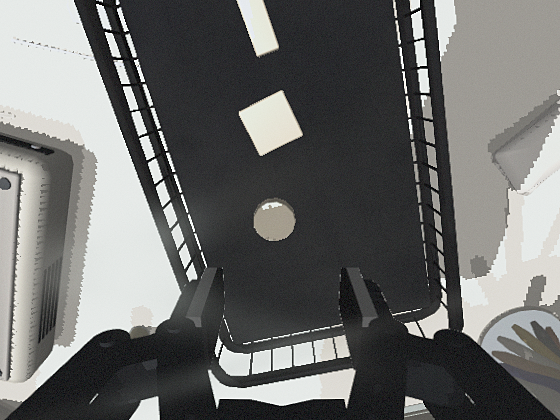

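```bash
python3 -m jog '[{"delta_pos":[-0.001,0,0.03],"turn":[0,0,0],"claw":0.05},{"delta_pos":[-0.001,0,0.06],"turn":[0,0,0],"claw":0.05},{"delta_pos":[-0.001,0,0.08],"turn":[0,0,0],"claw":0.05},{"delta_pos":[-0.001,0,0.088],"turn":[0,0,0],"claw":0.05},{"delta_pos":[-0.001,0,0.091],"turn":[0,0,0],"claw":0.05},{"delta_pos":[-0.001,0,0.094],"turn":[0,0,0],"claw":0.05},{"delta_pos":[-0.001,0,0.094],"turn":[0,0,0],"claw":0.05},{"delta_pos":[-0.001,0,0.094],"turn":[0,0,0],"claw":0.05}]'
python3 -c "
from h import *
to((.605,-.07,.180))"
```

```text
time: 2.82
position: [0.6041, -0.058, 0.1818]
tool_rot: [0.13, 0.991, 0.0, 0.001]
force: [1.0, 0.3, 0.1]
opening: 0.0501
gripper_force: 0.0
t 2.82 j [-0.02  0.76  0.05  2.   -0.1   0.39  1.42] ylaw 75.0 tilt [ 0.002 -0.   ] F [1.  0.3 0.1] T [-0.01 -0.03 -0.05]
(0.605, -0.07, 0.18) [-0.0039 -0.0113  0.0018]
```

```bash
python3 -m jog '[{"delta_pos":[-0.004,-0.011,0],"turn":[0,0,0],"claw":0.05},{"delta_pos":[-0.004,-0.011,0.002],"turn":[0,0,0],"claw":0.05},{"delta_pos":[-0.004,-0.011,0.002],"turn":[0,0,0],"claw":0.05},{"delta_pos":[-0.004,-0.011,0.002],"turn":[0,0,0],"claw":0.015},{"delta_pos":[-0.004,-0.011,0.002],"turn":[0,0,0],"claw":0.015},{"delta_pos":[-0.004,-0.011,0.002],"turn":[0,0,0],"claw":0.015},{"delta_pos":[-0.004,-0.011,0.002],"turn":[0,0,0],"claw":0.015},{"delta_pos":[-0.004,-0.011,0.002],"turn":[0,0,0],"claw":0.015}]' 30
python3 -c "
from h import *
to((.605,-.07,.180))"
```

```text
time: 3.48
position: [0.6053, -0.0702, 0.1805]
tool_rot: [0.131, 0.991, -0.0, 0.001]
force: [-1.1, -0.4, 11.6]
opening: 0.0263
gripper_force: 31.9
t 3.48 j [ 0.    0.76  0.05  1.99 -0.1   0.39  1.44] ylaw 75.0 tilt [ 0.002 -0.   ] F [-1.1 -0.4 11.6] T [-0.18  0.34 -0.01]
(0.605, -0.07, 0.18) [0.0003 0.0001 0.0005]
```

```bash
python3 -m jog '[{"delta_pos":[0,0,-0.01],"turn":[0,0,0],"claw":0.015},{"delta_pos":[0,0,-0.03],"turn":[0,0,0],"claw":0.015},{"delta_pos":[0,0,-0.06],"turn":[0,0,0],"claw":0.015},{"delta_pos":[0,0,-0.09],"turn":[0,0,0],"claw":0.015},{"delta_pos":[0,0,-0.11],"turn":[0,0,0],"claw":0.015},{"delta_pos":[0,0,-0.11],"turn":[0,0,0],"claw":0.015},{"delta_pos":[0,0,-0.11],"turn":[0,0,0],"claw":0.015}]'
python3 -c "
from h import *
im=grab('wrist','w2.png');to((.536,-.272,.26))
cv2.imwrite('pics/w2c.png',cv2.resize(im['frame'][200:360,160:400,::-1],None,fx=2.5,fy=2.5))
"
```

```text
time: 4.07
position: [0.6048, -0.0696, 0.2903]
tool_rot: [0.13, 0.991, 0.0, 0.001]
force: [0.2, 0.1, -0.2]
opening: 0.0264
gripper_force: 29.6
t 4.12 j [-0.02  0.6   0.08  1.96 -0.08  0.58  1.43] ylaw 75.0 tilt [-0.  0.] F [-0.1 -0.7 -0.9] T [-0.05 -0.05  0.04]
(0.536, -0.272, 0.26) [ 0.0135 -0.2132  0.0289]
```

View pics/w2c.png

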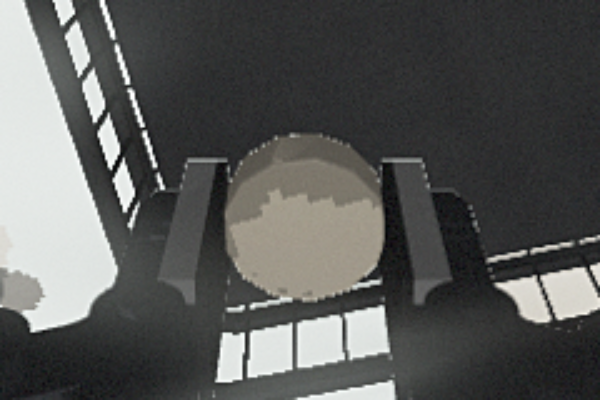

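The disc is held between the pads, at about (300,215) in the crop. I'll measure its offset in the tool frame, and get the seat position from the saved views.

Run:
```python
from h import *
import pickle
im=arm.get_image('wrist');q=arm.get_obs();M=R.from_quat(q['tool_rot']).as_matrix()
c=(cloud(im)-q['position'])@M   # tool frame
m=(abs(c[...,2]-.1635)<.006)&(im['frame'].min(2)>60)&(abs(c[...,0])<.03)&(abs(c[...,1])<.03)
n,l,s,ce=cv2.connectedComponentsWithStats(m.astype(np.uint8))
for i in range(1,n):
    if s[i,4]>300:
        p=c[l==i];print(s[i],p.min(0).round(4),p.max(0).round(4),p.mean(0).round(4))
        xx=np.percentile(p,[1,99],axis=0);print(xx.round(4))
for n,box in(('top',(265,205,320,250)),('side',(285,205,325,235))):
    im=pickle.load(open(n+'.pkl','rb'));c=cloud(im);m=np.zeros(c.shape[:2],bool);m[box[1]:box[3],box[0]:box[2]]=1
    k=m&(c[...,2]>.0528)&(c[...,2]<.0585);p=c[k];print(n,k.sum(),np.median(c[m][:,2]),np.percentile(p,[2,98],axis=0).round(4).tolist(),p.mean(0).round(4))
    g=im['frame'].min(2).astype(int); d=m&(g<80); v,u=np.nonzero(d);print('dark',d.sum(),u.mean() if d.any() else '',v.mean() if d.any() else '')
```

```text
[ 250  255   64   65 3281] [-0.0149 -0.013   0.1607] [0.0134 0.0134 0.1695] [0.0011 0.0002 0.1631]
[[-0.0131 -0.0124  0.1614]
 [ 0.0127  0.0128  0.1689]]
top 155 0.04926390181666822 [[0.5141, -0.3255, 0.0529], [0.5762, -0.2256, 0.0576]] [ 0.5365 -0.2755  0.0549]
dark 169 298.1183431952663 223.20118343195267
side 96 0.04933965472682688 [[0.5188, -0.2854, 0.0529], [0.547, -0.2552, 0.0576]] [ 0.5336 -0.2696  0.0547]
dark 6 302.0 218.5
```

```bash
python3 -m jog '[{"delta_pos":[0,-0.03,0],"turn":[0,0,0],"claw":0.015},{"delta_pos":[0,-0.065,0],"turn":[0,0,0],"claw":0.015},{"delta_pos":[0,-0.1,0],"turn":[0,0,0],"claw":0.015},{"delta_pos":[0,-0.125,0],"turn":[0,0,0],"claw":0.015},{"delta_pos":[0,-0.135,0],"turn":[0,0,0],"claw":0.015},{"delta_pos":[0,-0.135,0],"turn":[0,0,0],"claw":0.015},{"delta_pos":[0,-0.135,0],"turn":[0,0,0],"claw":0.015}]'
python3 -c "
from h import *
import pickle
im=grab('wrist','w3.png');pickle.dump(im,open('w3.pkl','wb'));to((.535,-.271,.29))
"
```

```text
time: 4.75
position: [0.5694, -0.1995, 0.2876]
tool_rot: [0.131, 0.991, 0.001, -0.001]
force: [0.3, 0.5, 1.0]
opening: 0.026
gripper_force: 29.6
t 4.8 j [ 0.22  0.59  0.06  1.97 -0.06  0.58  1.63] ylaw 75.1 tilt [-0.001  0.002] F [-0.2  0.7 -0.6] T [ 0.01 -0.02  0.08]
(0.535, -0.271, 0.29) [ 0.0151 -0.0794 -0.0023]
```

View pics/w3.png

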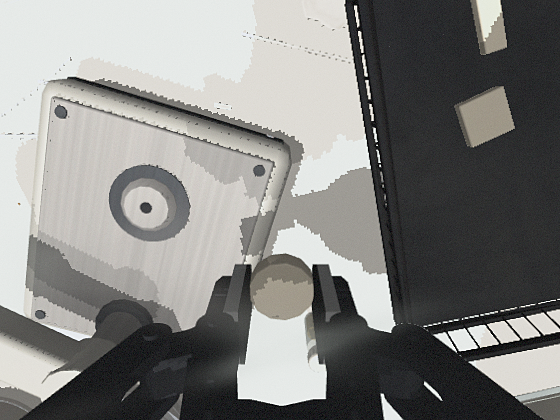

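The seat's crystal dot is at (146,208), the column is near (125,312) behind the finger, and the disc is at (281,286).

Run:
```python
from h import *
import pickle
im=pickle.load(open('w3.pkl','rb'));c=cloud(im)
g=im['frame'].min(2).astype(int);m=np.zeros(g.shape,bool);m[195:222,132:160]=1
v,u=np.nonzero(m&(g<90));print(len(u),u.mean(),v.mean(),ray(im,[(u.mean(),v.mean())],.055))
m[:]=0;m[160:245,105:195]=1;k=m&(c[...,2]>.0525)&(c[...,2]<.0575)
p=c[k];print(k.sum(),np.percentile(p,[1,99],axis=0).round(4).tolist(),p.mean(0))
s=pickle.load(open('side.pkl','rb'));print(ray(s,[(305,218.5)],.055))
to((.535,-.271,.2445),(.535,-.271,.2285))
```

```text
89 145.43820224719101 207.34831460674158 [[ 0.53606805 -0.27200522  0.055     ]]
1908 [[0.5219, -0.285, 0.0526], [0.5497, -0.2576, 0.0564]] [ 0.53539225 -0.27081857  0.05469663]
[[ 0.53173711 -0.26548574  0.055     ]]
t 4.8 j [ 0.22  0.59  0.06  1.97 -0.06  0.58  1.63] ylaw 75.1 tilt [-0.001  0.002] F [-0.2  0.7 -0.6] T [ 0.01 -0.02  0.08]
(0.535, -0.271, 0.2445) [ 0.0151 -0.0794  0.0432]
(0.535, -0.271, 0.2285) [ 0.0151 -0.0795  0.0592]
```

```bash
python3 -m jog '[{"delta_pos":[0.008,-0.03,0],"turn":[0,0,0],"claw":0.015},{"delta_pos":[0.0145,-0.06,0],"turn":[0,0,0],"claw":0.015},{"delta_pos":[0.0145,-0.08,0.01],"turn":[0,0,0],"claw":0.015},{"delta_pos":[0.0145,-0.08,0.03],"turn":[0,0,0],"claw":0.015},{"delta_pos":[0.0145,-0.08,0.045],"turn":[0,0,0],"claw":0.015},{"delta_pos":[0.0145,-0.08,0.05],"turn":[0,0,0],"claw":0.015},{"delta_pos":[0.0145,-0.08,0.053],"turn":[0,0,0],"claw":0.015},{"delta_pos":[0.0145,-0.08,0.053],"turn":[0,0,0],"claw":0.015}]'
python3 -c "
from h import *
to((.5355,-.2715,.2285))
"
```

```text
time: 5.47
position: [0.5358, -0.2718, 0.2352]
tool_rot: [0.129, 0.992, 0.001, -0.0]
force: [-0.1, -0.1, -0.3]
opening: 0.0262
gripper_force: 29.7
t 5.47 j [ 0.37  0.67  0.04  2.   -0.06  0.47  1.76] ylaw 75.2 tilt [-0.     0.001] F [-0.1 -0.1 -0.3] T [ 0.01  0.01 -0.  ]
(0.5355, -0.2715, 0.2285) [0.0003 0.0002 0.0067]
```

Creep down gently, checking the force at each step.

```bash
python3 -m jog '[{"delta_pos":[0,0,0.002],"turn":[0,0,0],"claw":0.015},{"delta_pos":[0,0,0.0035],"turn":[0,0,0],"claw":0.015},{"delta_pos":[0,0,0.0045],"turn":[0,0,0],"claw":0.015},{"delta_pos":[0,0,0.005],"turn":[0,0,0],"claw":0.015},{"delta_pos":[0,0,0.005],"turn":[0,0,0],"claw":0.015}]' | grep -E "pos|force"
python3 -m jog '[{"delta_pos":[0,0,0.0005],"turn":[0,0,0],"claw":0.015},{"delta_pos":[0,0,0.001],"turn":[0,0,0],"claw":0.015},{"delta_pos":[0,0,0.001],"turn":[0,0,0],"claw":0.015}]' | grep -E "pos|force"
```

```text
position: [0.535, -0.2738, 0.231]
force: [-0.0, 0.3, -0.0]
gripper_force: 29.7
position: [0.5349, -0.2738, 0.2297]
force: [0.2, -0.5, -0.4]
gripper_force: 29.7
```

```bash
python3 -m jog '[{"delta_pos":[0,0.002,0],"turn":[0,0,0],"claw":0.015},{"delta_pos":[0,0.002,0.0005],"turn":[0,0,0],"claw":0.015},{"delta_pos":[0,0.002,0.0005],"turn":[0,0,0],"claw":0.015}]' | grep -E "pos|force"
python3 -m jog '[{"delta_pos":[0,0,0.0005],"turn":[0,0,0],"claw":0.015},{"delta_pos":[0,0,0.0005],"turn":[0,0,0],"claw":0.015}]' | grep -E "pos|force"
python3 -m jog '[{"delta_pos":[0,0,0.0005],"turn":[0,0,0],"claw":0.015},{"delta_pos":[0,0,0.0005],"turn":[0,0,0],"claw":0.015}]' | grep -E "pos|force"
```

```text
position: [0.5355, -0.2715, 0.2292]
force: [0.5, -0.8, -0.9]
gripper_force: 29.7
position: [0.5354, -0.2718, 0.2286]
force: [-0.6, 0.4, -0.1]
gripper_force: 29.7
position: [0.5354, -0.2719, 0.2284]
force: [-0.6, 0.1, 2.4]
gripper_force: 29.9
```

Contact at 2.4 N. Release, then rise.

```bash
python3 -m jog '[{"delta_pos":[0,0,0],"turn":[0,0,0],"claw":0.03},{"delta_pos":[0,0,0],"turn":[0,0,0],"claw":0.036},{"delta_pos":[0,0,0],"turn":[0,0,0],"claw":0.045},{"delta_pos":[0,0,0],"turn":[0,0,0],"claw":0.05},{"delta_pos":[0,0,0],"turn":[0,0,0],"claw":0.05},{"delta_pos":[0,0,-0.02],"turn":[0,0,0],"claw":0.05},{"delta_pos":[0,0,-0.05],"turn":[0,0,0],"claw":0.05},{"delta_pos":[0,0,-0.09],"turn":[0,0,0],"claw":0.05}]'
python3 -m jog '[{"delta_pos":[0,0,-0.03],"turn":[0,0,0],"claw":0.06},{"delta_pos":[0.01,0.03,-0.06],"turn":[0,0,0],"claw":0.06},{"delta_pos":[0.02,0.05,-0.06],"turn":[0,0,0],"claw":0.06},{"delta_pos":[0.02,0.05,-0.06],"turn":[0,0,0],"claw":0.06}]' >/dev/null
python3 - <<'E'
from h import *
import pickle
to((.546,-.379,.34))
for n in('top','side'):
    im=grab(n,n+'1.png');pickle.dump(im,open(n+'1.pkl','wb'));c=cloud(im)
    k=(abs(c[...,2]-.065)<.004)&(np.hypot(c[...,0]-.5355,c[...,1]+.2715)<.025)
    p=c[k];print(n,k.sum(),p.mean(0).round(4) if k.any() else '',np.ptp(p,axis=0) if k.any() else '')
    k=(c[...,2]>.135)&(c[...,2]<.157)&(np.hypot(c[...,0]-.546,c[...,1]+.379)<.035);p=c[k]
    if k.any(): print('knob',k.sum(),((np.percentile(p,1,axis=0)+np.percentile(p,99,axis=0))/2).round(4))
cv2.imwrite('pics/s1c.png',cv2.resize(im['frame'][140:270,225:365,::-1],None,fx=4,fy=4))
E
```

```text
time: 7.38
position: [0.5344, -0.2712, 0.3167]
tool_rot: [0.13, 0.991, 0.001, -0.003]
force: [1.2, -0.1, -0.1]
opening: 0.0502
gripper_force: 0.0
t 7.72 j [ 0.26  0.43  0.06  1.99 -0.04  0.73  1.66] ylaw 75.4 tilt [0.003 0.003] F [-0.9  0.6  0. ] T [-0.04 -0.    0.03]
(0.546, -0.379, 0.34) [-0.0578 -0.1562  0.0399]
top 0  
knob 305 [ 0.5464 -0.3791  0.1458]
side 102 [ 0.5331 -0.2684  0.0647] [0.02674538 0.02927394 0.00706114]
knob 18 [ 0.5506 -0.3733  0.1451]
```

View pics/s1c.png

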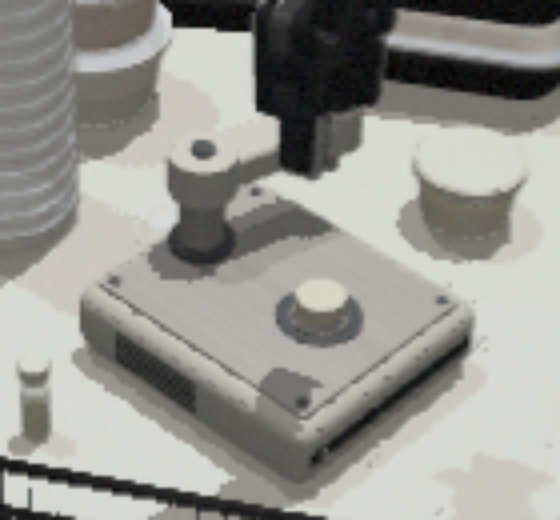

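The coupon lies flat and centred on the seat, with everything else undisturbed. Next I go above the knob, rotating the claw so its line lies along the swing tangent.

```bash
python3 -m jog '[{"delta_pos":[-0.01,-0.025,0],"turn":[0,0,-7],"claw":0.07},{"delta_pos":[-0.02,-0.05,0],"turn":[0,0,-14],"claw":0.07},{"delta_pos":[-0.03,-0.08,0],"turn":[0,0,-21],"claw":0.07},{"delta_pos":[-0.04,-0.11,0],"turn":[0,0,-28],"claw":0.07},{"delta_pos":[-0.05,-0.135,0],"turn":[0,0,-35],"claw":0.07},{"delta_pos":[-0.058,-0.156,0],"turn":[0,0,-42],"claw":0.07},{"delta_pos":[-0.058,-0.156,0],"turn":[0,0,-49],"claw":0.07},{"delta_pos":[-0.058,-0.156,0],"turn":[0,0,-50],"claw":0.07}]'
python3 -m jog '[{"delta_pos":[0,0,0],"turn":[0,0,0],"claw":0.07}]' >/dev/null
python3 - <<'E'
from h import *
im=grab('wrist','w4.png');to((.5464,-.379,.292))
c=cloud(im);k=(abs(c[...,2]-.1515)<.006)&(np.hypot(c[...,0]-.5464,c[...,1]+.379)<.028);p=c[k]
print(k.sum(),np.percentile(p,[1,99],axis=0).round(4),((np.percentile(p,1,axis=0)+np.percentile(p,99,axis=0))/2).round(4))
E
```

```text
time: 8.48
position: [0.5431, -0.388, 0.3767]
tool_rot: [-0.299, 0.954, 0.0, -0.001]
force: [-0.4, 0.8, 0.0]
opening: 0.0702
gripper_force: 0.0
t 8.62 j [ 0.65  0.55 -0.16  1.77  0.11  0.84  2.63] ylaw 124.8 tilt [-0.001  0.001] F [-0.8  0.8 -0.3] T [ 0.02  0.04 -0.01]
(0.5464, -0.379, 0.292) [-0.0046  0.0028  0.0852]
3333 [[ 0.5289 -0.3992  0.1458]
 [ 0.565  -0.3625  0.1526]] [ 0.5469 -0.3809  0.1492]
```

View pics/w4.png

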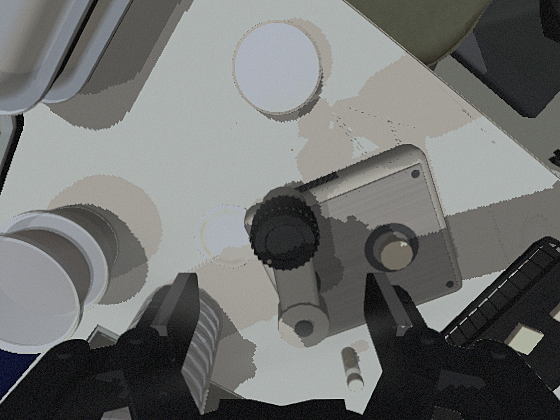

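The knob is at (284,233) between the fingers, and the coupon is visible on the seat at (397,250). Descend around the knob and narrow to a loose cage.

```bash
python3 -m jog '[{"delta_pos":[-0.004,0.002,0.02],"turn":[0,0,0],"claw":0.07},{"delta_pos":[-0.004,0.002,0.05],"turn":[0,0,0],"claw":0.07},{"delta_pos":[-0.004,0.002,0.075],"turn":[0,0,0],"claw":0.07},{"delta_pos":[-0.004,0.002,0.085],"turn":[0,0,0],"claw":0.07},{"delta_pos":[-0.004,0.002,0.085],"turn":[0,0,0],"claw":0.06},{"delta_pos":[-0.004,0.002,0.085],"turn":[0,0,0],"claw":0.05},{"delta_pos":[-0.004,0.002,0.085],"turn":[0,0,0],"claw":0.048},{"delta_pos":[-0.004,0.002,0.085],"turn":[0,0,0],"claw":0.048}]' 20
python3 - <<'E'
from h import *
q=arm.get_obs();p=q['position'];M=R.from_quat(q['tool_rot']).as_matrix();to((.5466,-.38,.292))
col=np.array([.609,-.3186]);a0=np.arctan2(-.0614,-.0624);y0=124.8
print(p)
# waypoints: arm angle turned d deg clockwise; tool yaw goes from y0 to 57.4
for d in (11,22,33,44,55,66,73,77.2):
    a=a0-np.radians(d);t=col+.0878*np.array([np.cos(a),np.sin(a)])
    print(d,t.round(4),(M.T@(np.array([*t,.292])-p)).round(4))
E
```

```text
time: 9.28
position: [0.5476, -0.3804, 0.2951]
tool_rot: [-0.301, 0.954, -0.001, 0.001]
force: [-0.6, 0.2, 0.2]
opening: 0.0478
gripper_force: 0.0
t 9.28 j [ 0.63  0.65 -0.14  1.82  0.13  0.68  2.6 ] ylaw 125.0 tilt [ 0.003 -0.002] F [-0.6  0.2  0.2] T [-0.01  0.06  0.01]
(0.5466, -0.38, 0.292) [0.0006 0.0009 0.0031]
[ 0.54761614 -0.38036086  0.29510448]
11 [ 0.5358 -0.3671] [0.0021 0.0176 0.003 ]
22 [ 0.5279 -0.3523] [0.     0.0343 0.003 ]
33 [ 0.523  -0.3362] [-0.0052  0.0504  0.003 ]
44 [ 0.5212 -0.3194] [-0.0133  0.0651  0.0029]
55 [ 0.5227 -0.3027] [-0.0241  0.078   0.0029]
66 [ 0.5273 -0.2865] [-0.0372  0.0886  0.0029]
73 [ 0.5318 -0.2768] [-0.0465  0.0939  0.0029]
77.2 [ 0.5351 -0.2712] [-0.0523  0.0966  0.0029]
```

```bash
python3 -m jog '[{"delta_pos":[0.0015,0.009,0.002],"turn":[0,0,4],"claw":0.048},{"delta_pos":[0.002,0.0176,0.003],"turn":[0,0,9],"claw":0.048},{"delta_pos":[0.0015,0.026,0.003],"turn":[0,0,14],"claw":0.048},{"delta_pos":[0,0.034,0.003],"turn":[0,0,18],"claw":0.048},{"delta_pos":[-0.002,0.0425,0.003],"turn":[0,0,23],"claw":0.048},{"delta_pos":[-0.005,0.0505,0.003],"turn":[0,0,28],"claw":0.048},{"delta_pos":[-0.009,0.058,0.003],"turn":[0,0,33],"claw":0.048},{"delta_pos":[-0.0133,0.065,0.003],"turn":[0,0,37],"claw":0.048}]'
python3 - <<'E'
from h import *
q=arm.get_obs();p=q['position'];M=R.from_quat(q['tool_rot']).as_matrix();to((.5212,-.3194,.292))
col=np.array([.609,-.3186]);a0=np.arctan2(-.0614,-.0624)
for d in (50,55,60,66,73,77.2,80):
    a=a0-np.radians(d);t=col+.0878*np.array([np.cos(a),np.sin(a)])
    print(d,t.round(4),(M.T@(np.array([*t,.292])-p)).round(4))
E
```

```text
time: 9.95
position: [0.5198, -0.3223, 0.2928]
tool_rot: [0.021, 1.0, -0.003, 0.002]
force: [-2.5, -5.1, 2.2]
opening: 0.0481
gripper_force: 2.5
t 9.95 j [ 0.45  0.59  0.05  1.95 -0.04  0.59  2.05] ylaw 87.6 tilt [ 0.003 -0.006] F [-2.5 -5.1  2.2] T [-1.11  0.63 -0.11]
(0.5212, -0.3194, 0.292) [-0.0012  0.003   0.0008]
50 [ 0.5216 -0.3102] [-0.0012  0.0122  0.0007]
55 [ 0.5227 -0.3027] [-0.002   0.0198  0.0007]
60 [ 0.5244 -0.2952] [-0.0034  0.0273  0.0006]
66 [ 0.5273 -0.2865] [-0.0059  0.0361  0.0006]
73 [ 0.5318 -0.2768] [-0.01    0.046   0.0006]
77.2 [ 0.5351 -0.2712] [-0.0131  0.0517  0.0005]
80 [ 0.5375 -0.2677] [-0.0153  0.0554  0.0005]
```

Pushing with about 5 N, as expected. Continue to about 73°.

```bash
python3 -m jog '[{"delta_pos":[-0.0005,0.008,0],"turn":[0,0,5],"claw":0.048},{"delta_pos":[-0.001,0.014,0],"turn":[0,0,9],"claw":0.048},{"delta_pos":[-0.002,0.02,0],"turn":[0,0,13],"claw":0.048},{"delta_pos":[-0.0034,0.027,0],"turn":[0,0,17],"claw":0.048},{"delta_pos":[-0.0045,0.032,0],"turn":[0,0,20],"claw":0.048},{"delta_pos":[-0.006,0.037,0],"turn":[0,0,23],"claw":0.048},{"delta_pos":[-0.0085,0.0425,0],"turn":[0,0,26],"claw":0.048},{"delta_pos":[-0.01,0.046,0],"turn":[0,0,28],"claw":0.048}]'
python3 - <<'E'
from h import *
q=arm.get_obs();p=q['position'];M=R.from_quat(q['tool_rot']).as_matrix();to((.5355,-.2715,.292))
E
```

```text
time: 10.62
position: [0.531, -0.275, 0.2919]
tool_rot: [0.261, 0.965, -0.001, 0.0]
force: [-4.7, -1.8, 3.9]
opening: 0.0486
gripper_force: 2.1
t 10.62 j [ 0.27  0.59  0.19  1.99 -0.19  0.58  1.62] ylaw 59.8 tilt [-0.    -0.002] F [-4.7 -1.8  3.9] T [-0.6   0.76 -0.1 ]
(0.5355, -0.2715, 0.292) [-0.0022  0.0053 -0.0002]
```

```bash
python3 -m jog '[{"delta_pos":[-0.001,0.002,0],"turn":[0,0,1],"claw":0.048},{"delta_pos":[-0.002,0.004,0],"turn":[0,0,2],"claw":0.048},{"delta_pos":[-0.002,0.005,0],"turn":[0,0,2],"claw":0.048}]' | grep -E "pos|force"
python3 -m jog '[{"delta_pos":[-0.0003,0.001,0],"turn":[0,0,0],"claw":0.048},{"delta_pos":[-0.0003,0.0015,0],"turn":[0,0,0],"claw":0.048}]' | grep -E "pos|force"
python3 -m jog '[{"delta_pos":[-0.0003,0.001,0],"turn":[0,0,0],"claw":0.048},{"delta_pos":[-0.0003,0.0015,0],"turn":[0,0,0],"claw":0.048}]' | grep -E "pos|force"
python3 - <<'E'
from h import *
to((.5355,-.2715,.292))
E
```

```text
position: [0.5354, -0.2711, 0.2909]
force: [-4.1, -2.5, 2.2]
gripper_force: 2.1
position: [0.5368, -0.2697, 0.2905]
force: [-3.6, -2.4, 1.2]
gripper_force: 2.0
position: [0.5378, -0.2687, 0.2903]
force: [-4.4, -3.3, 1.9]
gripper_force: 2.7
t 11.2 j [ 0.25  0.6   0.19  1.98 -0.2   0.58  1.59] ylaw 58.0 tilt [-0.001 -0.   ] F [-4.4 -3.3  1.9] T [-0.72  1.09 -0.02]
(0.5355, -0.2715, 0.292) [ 0.0004 -0.0036 -0.0017]
```

```bash
python3 -m jog '[{"delta_pos":[0,0.001,-0.0005],"turn":[0,0,0],"claw":0.048},{"delta_pos":[0,0.0015,-0.001],"turn":[0,0,0],"claw":0.048}]' | grep -E "pos|force"
python3 -m jog '[{"delta_pos":[0,0.001,0],"turn":[0,0,0],"claw":0.048},{"delta_pos":[0,0.0015,0],"turn":[0,0,0],"claw":0.048}]' | grep -E "pos|force"
python3 -m jog '[{"delta_pos":[0,0.001,0],"turn":[0,0,0],"claw":0.048},{"delta_pos":[0,0.001,0],"turn":[0,0,0],"claw":0.048}]' | grep -E "pos|force"
python3 - <<'E'
from h import *
to((.5355,-.2715,.292))
E
```

```text
position: [0.5379, -0.2682, 0.2906]
force: [-4.8, -6.3, -6.0]
gripper_force: 3.8
position: [0.5382, -0.2679, 0.2905]
force: [-6.1, -8.1, -3.7]
gripper_force: 4.8
position: [0.5383, -0.2678, 0.2905]
force: [-5.6, -7.6, -3.5]
gripper_force: 5.1
t 11.7 j [ 0.24  0.6   0.2   1.98 -0.19  0.58  1.58] ylaw 57.9 tilt [-0.003 -0.004] F [-5.6 -7.6 -3.5] T [-1.63  1.24 -0.03]
(0.5355, -0.2715, 0.292) [ 0.0004 -0.0046 -0.0015]
```

```bash
python3 -m jog '[{"delta_pos":[0,0.001,0],"turn":[0,0,0],"claw":0.048},{"delta_pos":[0,0.002,0],"turn":[0,0,0],"claw":0.048},{"delta_pos":[0,0.003,0],"turn":[0,0,0],"claw":0.048},{"delta_pos":[0,0.003,0],"turn":[0,0,0],"claw":0.048}]' | grep -E "pos|force"
python3 - <<'E'
from h import *
to((.5355,-.2715,.292))
for n in('top','side'):
    im=arm.get_image(n);c=cloud(im);cv2.imwrite(f'pics/{n}2.png',im['frame'][...,::-1])
E
```

```text
position: [0.5387, -0.2672, 0.2905]
force: [-8.5, -12.4, -3.5]
gripper_force: 7.1
t 12.03 j [ 0.24  0.6   0.2   1.98 -0.19  0.58  1.58] ylaw 57.8 tilt [-0.005 -0.006] F [ -8.5 -12.4  -3.5] T [-2.35  1.68 -0.01]
(0.5355, -0.2715, 0.292) [ 0.0004 -0.0054 -0.0015]
```

At the stop: 15 N with no movement. Back off to centre on the knob.

```bash
python3 -m jog '[{"delta_pos":[0,-0.003,0],"turn":[0,0,0],"claw":0.048},{"delta_pos":[0,-0.007,0],"turn":[0,0,0],"claw":0.048},{"delta_pos":[0,-0.007,0],"turn":[0,0,0],"claw":0.048}]' | grep -E "pos|force"
python3 - <<'E'
from h import *
to((.5367,-.2704,.292))
E
```

```text
position: [0.5383, -0.269, 0.2911]
force: [-3.3, -4.0, -2.1]
gripper_force: 3.0
t 12.38 j [ 0.25  0.59  0.19  1.98 -0.2   0.58  1.59] ylaw 58.0 tilt [ 0.001 -0.001] F [-3.3 -4.  -2.1] T [-1.    0.66 -0.  ]
(0.5367, -0.2704, 0.292) [ 0.0006 -0.002  -0.0009]
```

```bash
python3 -m jog '[{"delta_pos":[0,-0.004,0],"turn":[0,0,0],"claw":0.048},{"delta_pos":[0,-0.004,0],"turn":[0,0,0],"claw":0.048},{"delta_pos":[0,-0.004,0],"turn":[0,0,0],"claw":0.048}]' | grep -E "pos|force"
python3 - <<'E'
from h import *
to((.5363,-.2718,.292))
im=arm.get_image('wrist');c=cloud(im);k=(abs(c[...,2]-.1515)<.004)&(np.hypot(c[...,0]-.536,c[...,1]+.2715)<.03);p=c[k]
print(k.sum(),((np.percentile(p,1,axis=0)+np.percentile(p,99,axis=0))/2).round(4),np.percentile(p,[1,99],axis=0).round(4).tolist())
E
```

```text
position: [0.5377, -0.2705, 0.2917]
force: [0.9, -0.6, 0.2]
gripper_force: 0.0
t 12.63 j [ 0.26  0.59  0.19  1.98 -0.2   0.58  1.59] ylaw 58.1 tilt [0.003 0.001] F [ 0.9 -0.6  0.2] T [-0.01 -0.01  0.03]
(0.5363, -0.2718, 0.292) [ 0.0005 -0.0018 -0.0003]
8350 [ 0.5343 -0.2685  0.1512] [[0.5145, -0.2928, 0.1477], [0.5541, -0.2443, 0.1547]]
```

```bash
python3 -m jog '[{"delta_pos":[0,-0.002,0],"turn":[0,0,0],"claw":0.048},{"delta_pos":[0,-0.002,0],"turn":[0,0,0],"claw":0.042},{"delta_pos":[0,-0.002,0],"turn":[0,0,0],"claw":0.03},{"delta_pos":[0,-0.002,0],"turn":[0,0,0],"claw":0.03},{"delta_pos":[0,-0.002,0],"turn":[0,0,0],"claw":0.03}]' 60
python3 - <<'E'
from h import *
to((.5363,-.2718,.292))
E
```

```text
time: 13.1
position: [0.5357, -0.2727, 0.2917]
tool_rot: [0.275, 0.961, 0.0, 0.0]
force: [-0.4, 1.8, 5.2]
opening: 0.0401
gripper_force: 60.0
t 13.1 j [ 0.26  0.59  0.19  1.98 -0.2   0.58  1.6 ] ylaw 58.1 tilt [0.001 0.   ] F [-0.4  1.8  5.2] T [0.24 0.03 0.18]
(0.5363, -0.2718, 0.292) [-0.      0.0011 -0.0003]
```

```bash
cat > t.py <<'E'
from h import *
q=arm.get_obs();M=R.from_quat(q['tool_rot']).as_matrix()
print(round(q['time'],2),'yaw',np.degrees(np.arctan2(M[1,1],M[0,1])).round(1),'F',np.round(q['force'],1),'Tz',round(q['ft_torque'][2],3),'grip',round(q['gripper_force'],1),'j7',round(q['joint_pos'][6],2),'tau7',round(q['tau'][6],2),np.round(q['position'],4))
E
python3 -m jog '[{"delta_pos":[0,0,0],"turn":[0,0,4],"claw":0.03},{"delta_pos":[0,0,0],"turn":[0,0,8],"claw":0.03}]' >/dev/null; python3 t.py
python3 -m jog '[{"delta_pos":[0,0,0],"turn":[0,0,4],"claw":0.03},{"delta_pos":[0,0,0],"turn":[0,0,8],"claw":0.03}]' >/dev/null; python3 t.py
python3 -m jog '[{"delta_pos":[0,0,0],"turn":[0,0,4],"claw":0.03},{"delta_pos":[0,0,0],"turn":[0,0,8],"claw":0.03}]' >/dev/null; python3 t.py
```

```text
13.27 yaw 49.9 F [-0.2  1.   4.6] Tz 0.328 grip 59.9 j7 1.49 tau7 0.1 [ 0.5356 -0.2728  0.2917]
13.43 yaw 41.9 F [-0.1  1.3  4.2] Tz 0.338 grip 59.8 j7 1.39 tau7 0.08 [ 0.5355 -0.2729  0.2918]
13.6 yaw 33.9 F [-0.9  1.4  4.1] Tz 0.32 grip 59.8 j7 1.29 tau7 0.08 [ 0.5355 -0.273   0.2917]
```

```bash
python3 -m jog '[{"delta_pos":[0,0,0],"turn":[0,0,4],"claw":0.03},{"delta_pos":[0,0,0],"turn":[0,0,8],"claw":0.03},{"delta_pos":[0,0,0],"turn":[0,0,12],"claw":0.03},{"delta_pos":[0,0,0],"turn":[0,0,16],"claw":0.03},{"delta_pos":[0,0,0],"turn":[0,0,20],"claw":0.03}]' >/dev/null; python3 t.py
python3 -m jog '[{"delta_pos":[0,0,0],"turn":[0,0,4],"claw":0.03},{"delta_pos":[0,0,0],"turn":[0,0,8],"claw":0.03},{"delta_pos":[0,0,0],"turn":[0,0,12],"claw":0.03},{"delta_pos":[0,0,0],"turn":[0,0,16],"claw":0.03},{"delta_pos":[0,0,0],"turn":[0,0,20],"claw":0.03}]' >/dev/null; python3 t.py
python3 -m jog '[{"delta_pos":[0,0,0],"turn":[0,0,4],"claw":0.03}]' >/dev/null; python3 t.py
python3 -m jog '[{"delta_pos":[0,0,0],"turn":[0,0,4],"claw":0.03}]' >/dev/null; python3 t.py
python3 -m jog '[{"delta_pos":[0,0,0],"turn":[0,0,4],"claw":0.03}]' >/dev/null; python3 t.py
```

```text
14.02 yaw 13.9 F [-1.8  1.2  5.4] Tz 0.288 grip 59.8 j7 1.04 tau7 0.08 [ 0.5352 -0.2731  0.2917]
14.43 yaw -6.1 F [-1.8  1.2  5.9] Tz 0.396 grip 60.0 j7 0.78 tau7 0.04 [ 0.535  -0.2732  0.2918]
14.52 yaw -10.1 F [-2.   1.4  6.7] Tz 0.407 grip 60.0 j7 0.73 tau7 0.03 [ 0.535  -0.2732  0.2918]
14.6 yaw -14.1 F [-1.7  1.4  6.9] Tz 0.451 grip 60.0 j7 0.68 tau7 0.03 [ 0.535  -0.2732  0.2918]
14.68 yaw -18.1 F [-1.9  1.3  6.1] Tz 0.442 grip 60.0 j7 0.63 tau7 0.02 [ 0.5349 -0.2732  0.2918]
```

```bash
for i in 1; do
python3 -m jog '[{"delta_pos":[0,0,0],"turn":[0,0,4],"claw":0.03}]' >/dev/null; python3 t.py
python3 -m jog '[{"delta_pos":[0,0,0],"turn":[0,0,4],"claw":0.03}]' >/dev/null; python3 t.py
python3 -m jog '[{"delta_pos":[0,0,0],"turn":[0,0,4],"claw":0.03}]' >/dev/null; python3 t.py
python3 -m jog '[{"delta_pos":[0,0,0],"turn":[0,0,4],"claw":0.03}]' >/dev/null; python3 t.py
python3 -m jog '[{"delta_pos":[0,0,0],"turn":[0,0,4],"claw":0.03}]' >/dev/null; python3 t.py
done
```

```text
14.77 yaw -22.1 F [-2.1  1.8  6.7] Tz 0.398 grip 60.1 j7 0.58 tau7 0.01 [ 0.5349 -0.2732  0.2918]
14.85 yaw -26.1 F [-2.6  1.2  7.6] Tz 0.411 grip 60.1 j7 0.53 tau7 0.01 [ 0.5348 -0.2731  0.2918]
14.93 yaw -30.1 F [-2.5  1.4  8. ] Tz 0.479 grip 60.1 j7 0.47 tau7 0.0 [ 0.5348 -0.2732  0.2918]
15.02 yaw -34.1 F [-2.1  1.9  8.8] Tz 0.424 grip 60.1 j7 0.42 tau7 -0.0 [ 0.5347 -0.2731  0.2919]
15.1 yaw -38.1 F [-2.5  1.2  8.2] Tz 0.427 grip 60.1 j7 0.37 tau7 -0.0 [ 0.5347 -0.2731  0.2919]
```

```bash
python3 -m jog '[{"delta_pos":[0,0,0],"turn":[0,0,4],"claw":0.03}]' >/dev/null; python3 t.py
python3 -m jog '[{"delta_pos":[0,0,0],"turn":[0,0,4],"claw":0.03}]' >/dev/null; python3 t.py
python3 -m jog '[{"delta_pos":[0,0,0],"turn":[0,0,4],"claw":0.03}]' >/dev/null; python3 t.py
python3 -m jog '[{"delta_pos":[0,0,0],"turn":[0,0,4],"claw":0.03}]' >/dev/null; python3 t.py
python3 -m jog '[{"delta_pos":[0,0,0],"turn":[0,0,4],"claw":0.03}]' >/dev/null; python3 t.py
python3 -m jog '[{"delta_pos":[0,0,0],"turn":[0,0,4],"claw":0.03}]' >/dev/null; python3 t.py
```

```text
15.18 yaw -42.1 F [-3.   2.4  8.9] Tz 0.372 grip 60.1 j7 0.32 tau7 0.03 [ 0.5347 -0.2731  0.2918]
15.27 yaw -46.1 F [-3.   2.5  8.8] Tz 0.228 grip 60.2 j7 0.26 tau7 0.18 [ 0.5346 -0.2731  0.2919]
15.35 yaw -50.2 F [-3.   2.2  8.6] Tz 0.054 grip 60.3 j7 0.21 tau7 0.34 [ 0.5346 -0.2731  0.2919]
15.43 yaw -54.2 F [-2.3  2.1  9.5] Tz 0.038 grip 60.3 j7 0.16 tau7 0.4 [ 0.5345 -0.273   0.2919]
15.52 yaw -58.2 F [-2.6  1.9  8. ] Tz 0.099 grip 60.3 j7 0.1 tau7 0.32 [ 0.5345 -0.273   0.2919]
15.6 yaw -62.2 F [-2.6  3.3  8.1] Tz 0.321 grip 60.3 j7 0.05 tau7 0.16 [ 0.5345 -0.273   0.2919]
```

The torque fell to 0.04 Nm and is rising again, so one click is complete. Release and withdraw straight up.

```bash
python3 -m jog '[{"delta_pos":[0,0,0],"turn":[0,0,0],"claw":0.045},{"delta_pos":[0,0,0],"turn":[0,0,0],"claw":0.06},{"delta_pos":[0,0,0],"turn":[0,0,0],"claw":0.065},{"delta_pos":[0,0,0],"turn":[0,0,0],"claw":0.065},{"delta_pos":[0,0,-0.01],"turn":[0,0,0],"claw":0.065},{"delta_pos":[0,0,-0.03],"turn":[0,0,0],"claw":0.065},{"delta_pos":[0,0,-0.06],"turn":[0,0,0],"claw":0.065},{"delta_pos":[0,0,-0.09],"turn":[0,0,0],"claw":0.065}]'
python3 -m jog '[{"delta_pos":[-0.02,0.02,-0.01],"turn":[0,0,0],"claw":0.065},{"delta_pos":[0,-0.03,-0.02],"turn":[0,0,0],"claw":0.065},{"delta_pos":[0.06,-0.06,-0.02],"turn":[0,0,0],"claw":0.065},{"delta_pos":[0.09,-0.09,-0.02],"turn":[0,0,0],"claw":0.065},{"delta_pos":[0.09,-0.09,-0.02],"turn":[0,0,0],"claw":0.065}]'
python3 t.py
python3 - <<'E'
from h import *
for n in('top','side'):
    im=arm.get_image(n);f=im['frame'];c=cloud(im)
    k=(abs(c[...,2]-.1515)<.006)&(np.hypot(c[...,0]-.5355,c[...,1]+.2715)<.035);p=c[k]
    if k.any(): print(n,k.sum(),((np.percentile(p,2,axis=0)+np.percentile(p,98,axis=0))/2).round(4))
    if n=='side': cv2.imwrite('pics/s3.png',cv2.resize(f[140:340,190:370,::-1],None,fx=3,fy=3))
    else: cv2.imwrite('pics/t3.png',cv2.resize(f[150:290,150:400,::-1],None,fx=3,fy=3))
E
```

```text
time: 16.27
position: [0.5348, -0.2731, 0.3821]
tool_rot: [0.97, 0.242, -0.001, -0.0]
force: [1.1, 0.1, 1.6]
opening: 0.0653
gripper_force: 0.0
time: 16.68
position: [0.5731, -0.15, 0.4022]
tool_rot: [0.97, 0.242, 0.001, -0.0]
force: [1.6, -0.1, -0.4]
opening: 0.0648
gripper_force: 0.0
16.68 yaw -62.0 F [ 1.6 -0.1 -0.4] Tz -0.054 grip 0.0 j7 -0.27 tau7 0.4 [ 0.5731 -0.15    0.4022]
top 278 [ 0.5348 -0.2728  0.1507]
side 208 [ 0.533  -0.2689  0.1495]
```

View pics/s3.png

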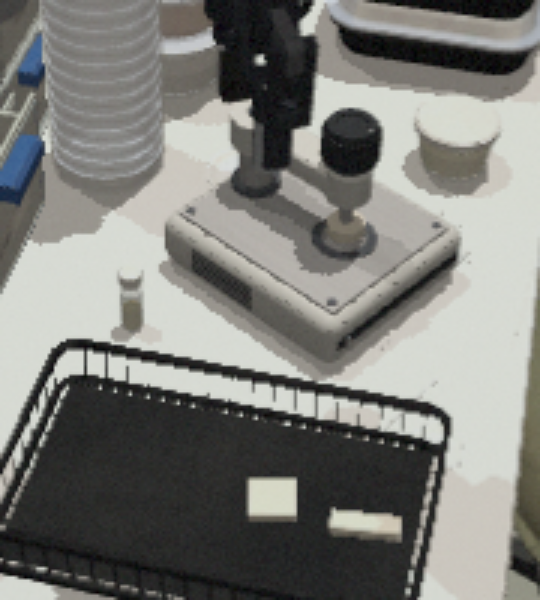

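View pics/t3.png

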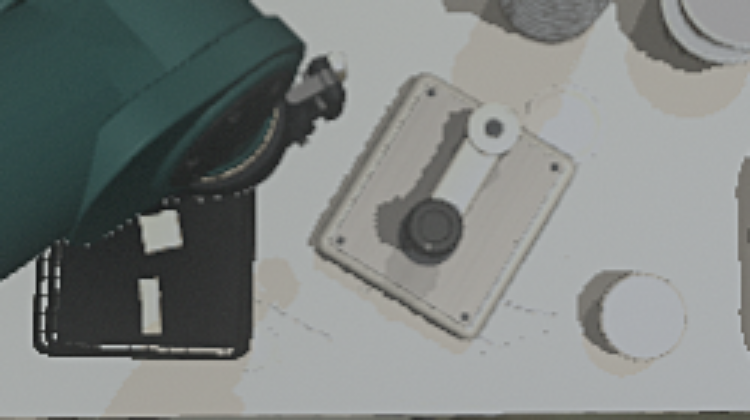

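The pin presses the coupon on the seat, with the knob over the crystal. The vial, cup and other coupons are in place, and the gripper is clear. Handing in.

```bash
python3 -m jog '[{"delta_pos":[0,0,0],"turn":[0,0,0],"claw":0.065},{"delta_pos":[0,0,0],"turn":[0,0,0],"claw":0.065}]' >/dev/null
python3 -c "
from cell import arm
print(arm.close_job())"
```

```text
the job is handed in; nothing more can be done
None
```

The job is handed in at about 17 s on the robot's clock: the coupon lies on the crystal seat, the press arm is at its stop, and the knob was turned through one click and released. The other coupons, the vial and the cup stayed put, and no verdict came back.

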